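# Call for help and point out the end cap without its seal

### The job

One of the three aluminium end caps on the mat has lost its blue rod seal. Call the supervisor by pressing the yellow button on the bench call station and letting it spring back, then point at that cap: bring the fingertips, pointing down, just above its middle (no more than about 4 cm over it) without touching it. Stay there and finish still pointing at it, so that the supervisor sees which one is meant; touch none of the caps, the mat or the things around them, and leave the green cancel button alone.

Things in the scene. Friction and masses are not known exactly. Their poses are not given: they have to be found in the camera images.
- cap_bare_top (a point): The end cap WITHOUT a seal: a bright aluminium block 65 x 65 mm and 27 mm high lying flat on the mat, with a round boss (43 mm across, 9 mm high) in the middle of its top face and an empty, dark 30 mm hole in the boss. Loose, about 0.3 kg. This point is the centre of the boss's upper rim, the highest part of the cap, 36 mm above the mat; z is up.
- cap_sealed_1_top (a point): A sound end cap, the same shape and size, with a blue ring seal (30 mm outside, 20 mm inside) seated in its boss and standing 1 mm proud. Loose. This point is the centre of the boss's upper rim, 36 mm above the mat; z is up.
- cap_sealed_2_top (a point): The other sound end cap, with its blue ring seal; as above.
- cap_bare: The same end cap without a seal; origin at the centre of its underside, z up.
- cap_sealed_1: The first sound cap; origin at the centre of its underside, z up.
- cap_sealed_2: The other sound cap; origin at the centre of its underside, z up.
- mat: Grey service mat, 320 (x) x 420 (y) x 3 mm, fixed to the bench; origin at the centre of its underside. The three caps and the spanner lie on it.
- station: Call station: a fixed grey box with a white lid, 85 (x) x 155 (y) x 56 mm high, with two mushroom push buttons on its top. Origin at the centre of its underside; z up. The yellow button is at y = -37.5 mm, the green one at y = +37.5 mm of the box.
- call_top (a point): Centre of the top of the yellow call button, 40 mm across, 82 mm above the bench when up. It is pressed straight down (point z is up); moves with the button.
- call_button (a joint): Travel of the yellow button: 0 up, 0.006 m fully down. It springs back; it starts to move at about 1.7 N and takes about 5 N to go fully down.
- cancel_top (a point): Centre of the top of the green cancel button, the same shape, 75 mm from the yellow one. Not to be pressed.
- cancel_button (a joint): Travel of the green button: 0 up, 0.006 m fully down.
- spanner: Steel combination spanner, 190 mm long, lying flat on the far part of the mat; origin at the middle of its underside, its length along its x.
- barrel: Cylinder barrel: square aluminium profile 65 x 65 x 170 mm, open at both ends, lying on the bench to the right of the mat; origin at the middle of its underside, its length along its x. Loose.
- oil_bottle: White dropper bottle with a red tip, 48 mm across and 131 mm tall, standing on the bench to the left beyond the mat; origin at the centre of its underside. Loose.
Not all that is in view belongs to the job. Of the things that look like the spanner, the middle-sized one is meant.

How it is judged:
By the outcome, as a careful person would: the job done as asked, in the order asked, and still so for the second after the job is handed in, with the robot touching nothing.
It also fails if it takes over 42 s, if anything falls off the work surface, if the arm or the gripper's body presses on something with over 40 N, if the wrist force passes 120 N, or if a joint passes its speed limit or range.

### The arm

A 7-joint arm with a two-finger parallel gripper is mounted at the origin on the work surface. World frame = base frame: x ahead of the robot, y to its left, z up, the work surface at z = 0. Lengths are in m, angles in degrees, forces in N, time in s.
With the tool pointing down it reaches from about 0.425 to 0.875 m from the base axis. Payload 8.4 kg.
Tool frame: the origin (TCP) lies at the centre of the arm's flange, where the gripper is bolted on; the fingertips stand ahead of it and the grasp point (between the pads) lies 155 mm ahead of it (ctrl.tip_reach is the z of the fingertips in the tool frame, in m); z points along the fingers, y is the direction in which the jaws open and shut (so a half turn about z gives the same grasp; the last joint's range is limited). The gripper opens to 85 mm and grips with 20 to 120 N. Pads are 22 mm wide; open, the fingers measure 114 mm over their backs; the gripper's body (76 mm by 85 mm) begins 54 mm behind the grasp point. The pads swing forward as they close: fully open they stand 13 mm farther back than shut.
Start: joints at [63.358, 19.091, 2.286, 83.961, -0.768, 76.965, -3.352], TCP at [0.232, -0.607, 0.405] pointing down, gripper open.
Joint ranges: [-147.57, 147.57], [-21.85, 119.76], [-74.77, 79.35], [14.55, 137.4], [-85.83, 265.84], [4.83, 119.75], [-152.11, 152.11]. Speed limits (degrees/s): [127.2, 127.2, 159.86, 159.86, 180, 180, 180].

### API

Orientations are given as a 3x3 rotation matrix whose columns are the frame's x, y, z axes.
In Python, from station import ctrl gives the robot as it stands.
- The arm moves only by the tool play_rows, never from a script. Its argument "series" is one flat list of numbers, 7 for each row, row after row: the closure, from -1 (fully open) to 1 (shut), so that 0 is half open, then the shift along the tool's x, y, z in mm, then the turn, a rotation vector about the tool's x, y, z in degrees. A call has 1 to 12 rows; each row shifts and turns the commanded pose from where the row before left it, along the tool's axes as they then stand; what a row does not reach is not made up. A row lasts 1/10 s, in which the tool goes at most 50 mm and 8.59 degrees, less where a joint would pass 70% of its speed; a pose out of reach is approached as far as the arm can. A call with a gripper value outside its range is refused whole. The fingers move at their own pace and stop on an object; "force" is the grip in N (left out, the last holds). Time passes only in rows, so rows that do not move let the fingers close. It gives the time, the measured TCP pose, the force and the opening at its end, in the units of the state.
- ctrl.get_obs(): the state, without advancing time (a new reading comes with each control period).
- ctrl.read_camera(name): name is "side" or "top"; returns the picture (400x640x3 uint8, red, green, blue); there is no depth.
- ctrl.calibration(name): a dict with "vertical_fov" (degrees; the focal length in pixels is half the picture's height over the tangent of half this angle, whatever the lens; pixels are square), "cx", "cy" (the principal point, pixels), "eye" and "rotation" of the camera in the world. Camera axes: x right, y down, z forward; pixel columns grow to the right and rows downward; lengths in m; the calibration is good to about 2 mm. A picture is of the moment at which its call begins. calibration takes no time and is no camera call.
- ctrl.job_done(): hands the job in, once; it reports no verdict.
The state is a dict: "time": time; "joint_positions": joint angles; "dq": joint speeds; "tau": joint torques, N m; "position": TCP position; "eef_rot": TCP orientation; "contact_force": force on the tool from outside, world axes, zero at the start; "wrist_torque": the same for the moment, N m; "finger_gap": finger opening in m.
Only numpy, scipy, OpenCV 4.12 (cv2) and the standard library are available. Lean on these libraries where they do the work, as an engineer would, in place of code of your own. Each camera call takes 0.05 s, during which the arm holds its last target. There are 200 camera calls.

## Working session

There is one attempt and no reset: what is moved stays moved. The work goes in short steps, Python scripts to look and compute and a tool call to move; the robot and the scene stay as the last step left them, time stands still between calls to the robot, and variables do not carry over. Pictures are saved under pics/ and viewed, about 8 in all and at most 12, crops included, and the job is handed in when it is done.

Besides the shell and the picture viewer there is one more tool, called as name(argument=value, ...) on one line, values as JSON. play_rows: Moves the arm, as the interface text tells. Its arguments: {"type":"object","properties":{"series":{"type":"array"},"force":{"type":"number"}},"required":["series"]}

```bash
mkdir -p pics
python3 - <<'E'
from station import ctrl
import cv2
for n in("top","side"):
    cv2.imwrite(f"pics/{n}0.png",ctrl.read_camera(n)[:,:,::-1]); print(n,ctrl.calibration(n))
print(ctrl.get_obs(),ctrl.tip_reach)
E
```

```text
top {'vertical_fov': 52.67980021265332, 'cx': 318.074843871136, 'cy': 195.71873607885516, 'eye': array([ 0.29258607, -0.01358653,  1.02657645]), 'rotation': array([[ 5.55877536e-05, -9.87056867e-01,  1.60370628e-01],
       [-9.99998830e-01, -3.00015064e-04, -1.49992703e-03],
       [ 1.52862688e-03, -1.60370357e-01, -9.87055729e-01]])}
side {'vertical_fov': 54.7859835915871, 'cx': 327.2141364935361, 'cy': 204.2612613027009, 'eye': array([0.20329099, 0.7841152 , 0.56611404]), 'rotation': array([[-0.95150333, -0.16660408,  0.25862036],
       [-0.30733167,  0.47724753, -0.82327519],
       [ 0.01373508, -0.86283132, -0.50530532]])}
{'time': 0.1, 'joint_positions': array([63.35661872, 19.12730756,  2.28265423, 84.00654322, -0.76855185,
       76.96686435, -3.35043811]), 'dq': array([ 0.05735279,  0.00249324, -0.05477588, -0.06529294, -0.03843941,
        0.02930965, -0.0008132 ]), 'tau': array([ 5.00223687e-03, -6.60014176e+01,  1.37102354e+00, -4.06466568e+01,
        1.72466913e-02,  8.96436337e-03,  6.89440799e-05]), 'position': array([ 0.23246317, -0.60682954,  0.40390939]), 'eef_rot': array([[ 9.33819506e-01,  3.57743996e-01, -6.02990755e-04],
       [ 3.57744497e-01, -9.33818511e-01,  1.36509496e-03],
       [-7.47294036e-05, -1.49046892e-03, -9.99998886e-01]]), 'contact_force': array([ 0.43449863,  0.16306016, -0.31355486]), 'wrist_torque': array([-0.03414819, -0.01346363,  0.01478398]), 'finger_gap': 0.08537277456549522} 0.1734
```

View pics/top0.png

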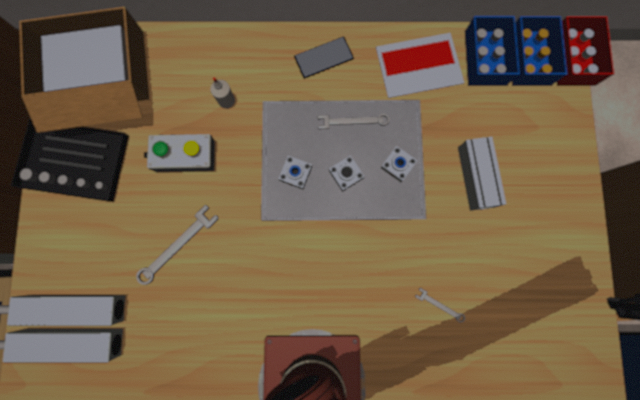

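View pics/side0.png

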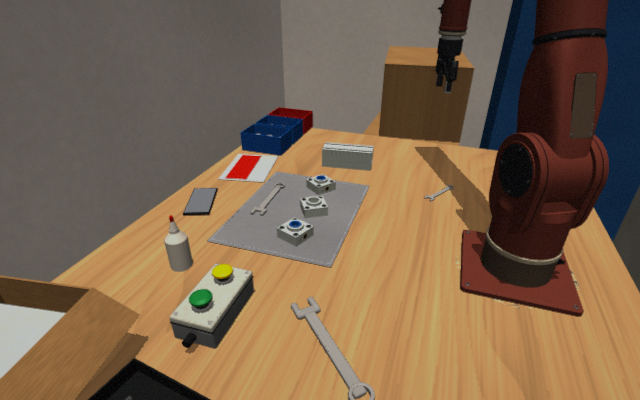

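Top view: the three caps are at about (295,171), (347,172) and (399,162). The outer two show blue rings and the middle one a dark hole. The yellow button is at (192,148) and green at (160,148). The side view agrees: middle cap at (314,204), yellow at (222,271). I'll confirm in one enlarged crop.

```bash
cat > h.py <<'E'
import numpy as np
from station import ctrl
def ray(n,u,v):
    c=ctrl.calibration(n); f=200/np.tan(np.radians(c["vertical_fov"]/2))
    return c["eye"],c["rotation"]@np.array([(u-c["cx"])/f,(v-c["cy"])/f,1])
def at(n,u,v,z):
    e,d=ray(n,u,v); return e+d*(z-e[2])/d[2]
def proj(n,p):
    c=ctrl.calibration(n); f=200/np.tan(np.radians(c["vertical_fov"]/2))
    q=c["rotation"].T@(np.array(p)-c["eye"]); return q[:2]/q[2]*f+[c["cx"],c["cy"]]
E
python3 - <<'E'
from h import *
import cv2
t=cv2.imread("pics/top0.png");s=cv2.imread("pics/side0.png")
r=lambda a,k:cv2.resize(a,None,fx=k,fy=k,interpolation=cv2.INTER_CUBIC)
A=r(t[125:205,140:220],5);B=r(t[140:200,260:430],4)[:,:]
C=r(s[165:255,250:350],4);D=r(s[250:320,180:260],5)[:360]
cv2.imwrite("pics/c1.png",np.hstack([A[:350],D[:350,:400]]))
o=np.zeros((600,800,3),np.uint8);o[:240,:680]=B;o[240:600,:400]=C;cv2.imwrite("pics/c2.png",o)
for p in((262,100),(422,100),(425,219),(261,219)):print("mat",at("top",*p,.003))
print("yellow",at("top",192,148,.082),at("side",222,270,.082));print("green",at("top",160.5,148,.082),at("side",201,297,.082))
for p in((295,171),(347,172),(399,162)):print("cap",at("top",*p,.039))
for p in((295,225),(314,200),(320,180)):print("caps",at("side",*p,.039))
E
```

```text
mat [0.71769416 0.1345514  0.003     ]
mat [ 0.71798922 -0.29270904  0.003     ]
mat [ 0.39896182 -0.28719516  0.003     ]
mat [0.39887239 0.1299799  0.003     ]
yellow [0.56267167 0.28934449 0.082     ] [0.56462004 0.29838338 0.082     ]
green [0.56263421 0.36534249 0.082     ] [0.56091221 0.37360123 0.082     ]
cap [0.51566703 0.04263667 0.039     ]
cap [ 0.51316001 -0.08742376  0.039     ]
cap [ 0.53890276 -0.21833718  0.039     ]
caps [0.51707794 0.04802587 0.039     ]
caps [ 0.51455373 -0.08478483  0.039     ]
caps [ 0.5383442  -0.20573943  0.039     ]
```

View pics/c1.png

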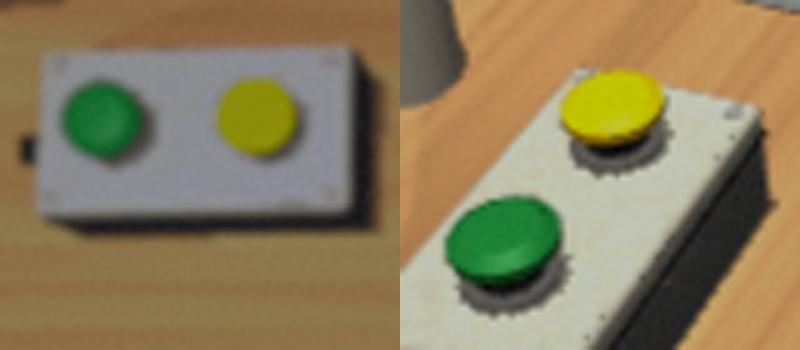

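View pics/c2.png

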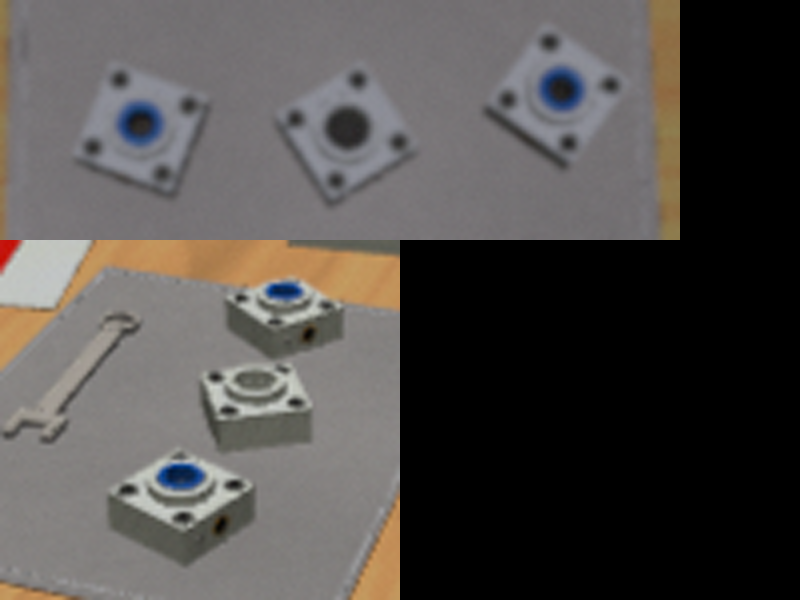

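The crops confirm it: the bare cap is the middle one, with its hole at top (346.6,171.6). Its neighbours at (295,171) and (400,162) have blue seals. Next I close the fingers and swing over at height, bowing outward to stay in reach.

play_rows(series=[1, 15, -10, 0, 0, 0, 0, 1, 30, -20, 0, 0, 0, 0, 1, 40, -26, 0, 0, 0, 0, 1, 40, -26, 0, 0, 0, 0, 1, 40, -26, 0, 0, 0, 0, 1, 40, -26, 0, 0, 0, 0, 1, 40, -26, 0, 0, 0, 0, 1, 40, -26, 0, 0, 0, 0, 1, 40, -26, 0, 0, 0, 0, 1, 40, -26, 0, 0, 0, 0, 1, 40, -26, 0, 0, 0, 0, 1, 30, -20, 0, 0, 0, 0], force=20)

```text
time: 1.3
position: [0.5383, -0.182, 0.4047]
eef_rot: [[0.933, 0.361, 0.0], [0.361, -0.933, 0.001], [0.001, -0.001, -1.0]]
contact_force: [0.2, -0.4, -0.0]
finger_gap: -0.0002
```

```bash
cat > d.py <<'E'
from h import *
import sys
o=ctrl.get_obs();R=o["eef_rot"]
print(o["time"],o["position"].round(4),R.round(3).tolist(),o["contact_force"].round(2),o["finger_gap"],ctrl.tip_reach,o["joint_positions"].round(0))
Y=(at("top",191.3,148.1,.080)+0); B=at("top",346.6,171.6,.039)
for n,p in(("Y",Y),("B",B)): print(n,p.round(4),"tool delta mm (xy)",(1000*R.T@(p-o["position"]+[0,0,o["position"][2]-p[2]])).round(1),"tip z",o["position"][2]-ctrl.tip_reach)
E
python3 d.py
```

```text
1.3 [ 0.5383 -0.182   0.4047] [[0.933, 0.361, 0.0], [0.361, -0.933, 0.001], [0.001, -0.001, -1.0]] [ 0.22 -0.44 -0.05] -0.00015080386480925136 0.1734 [ 30.  11. -18.  95.   3.  75. -57.]
Y [0.563  0.2917 0.08  ] tool delta mm (xy) [ 1.938e+02 -4.328e+02  3.000e-01] tip z 0.2313338010600965
B [ 0.5142 -0.0864  0.039 ] tool delta mm (xy) [ 11.9 -97.8   0.1] tip z 0.2313338010600965
```

play_rows(series=[1, 10, -20, 0, 0, 0, 0, 1, 17, -37, 0, 0, 0, 0, 1, 19, -42, 0, 0, 0, 0, 1, 19, -42, 0, 0, 0, 0, 1, 19, -42, 0, 0, 0, 0, 1, 19, -42, 0, 0, 0, 0, 1, 19, -42, 0, 0, 0, 0, 1, 19, -42, 0, 0, 0, 0, 1, 19, -42, 0, 0, 0, 0, 1, 17, -42, 0, 0, 0, 0, 1, 12, -28, 0, 0, 0, 0, 1, 5, -12, 0, 0, 0, 0])

```text
time: 2.5
position: [0.5614, 0.292, 0.4044]
eef_rot: [[0.932, 0.363, -0.001], [0.363, -0.932, 0.001], [-0.001, -0.002, -1.0]]
contact_force: [-0.3, -0.0, -0.4]
finger_gap: 0.0
```

play_rows(series=[1, 0, 0, 20, 0, 0, 0, 1, 0, 0, 30, 0, 0, 0, 1, 0, 0, 30, 0, 0, 0, 1, 0, 0, 20, 0, 0, 0, 1, 0, 0, 10, 0, 0, 0, 1, 0, 0, 0, 0, 0, 0])

```text
time: 3.1
position: [0.563, 0.2869, 0.2936]
eef_rot: [[0.934, 0.357, -0.002], [0.357, -0.934, -0.001], [-0.002, 0.0, -1.0]]
contact_force: [-0.5, -0.1, 0.3]
finger_gap: -0.0
```

```bash
python3 d.py
python3 - <<'E'
from h import *
import cv2
t=ctrl.read_camera("top")[:,:,::-1];s=ctrl.read_camera("side")[:,:,::-1]
r=lambda a,k:cv2.resize(a,None,fx=k,fy=k,interpolation=cv2.INTER_CUBIC)
cv2.imwrite("pics/c3.png",np.hstack([r(t[100:200,140:240],4),r(s[220:320,170:270],4)]))
E
```

```text
3.1 [0.563  0.2869 0.2936] [[0.934, 0.357, -0.002], [0.357, -0.934, -0.001], [-0.002, 0.0, -1.0]] [-0.47 -0.08  0.34] -2.6556560587719675e-05 0.1734 [  -5.   25.  -33.   93.   15.   67. -111.]
Y [0.563  0.2917 0.08  ] tool delta mm (xy) [ 1.7 -4.4 -0. ] tip z 0.12015759318420949
B [ 0.5142 -0.0864  0.039 ] tool delta mm (xy) [-179.   331.3    0.6] tip z 0.12015759318420949
```

View pics/c3.png

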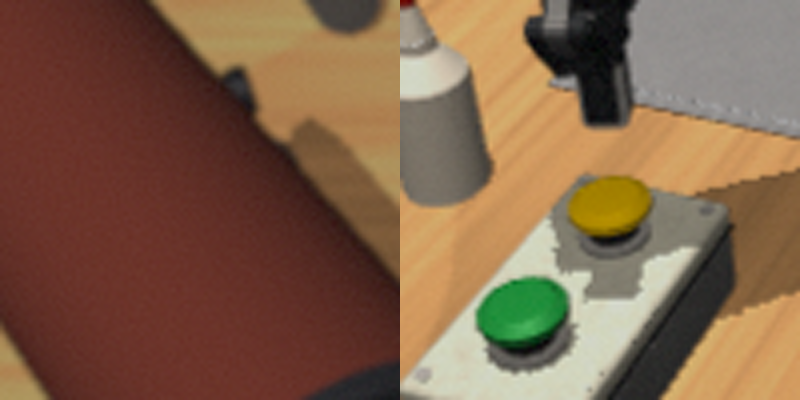

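The fingertips, at about (605,122) in the crop, hang over the yellow button at (610,205). I correct by 2/-4 mm and descend in steps.

play_rows(series=[1, 1, -2, 10, 0, 0, 0, 1, 1, -2, 10, 0, 0, 0, 1, 0, 0, 8, 0, 0, 0, 1, 0, 0, 5, 0, 0, 0, 1, 0, 0, 0, 0, 0, 0, 1, 0, 0, 2, 0, 0, 0, 1, 0, 0, 2, 0, 0, 0, 1, 0, 0, 2, 0, 0, 0, 1, 0, 0, 0, 0, 0, 0, 1, 0, 0, 0, 0, 0, 0])

```text
time: 4.2
position: [0.5639, 0.292, 0.2558]
eef_rot: [[0.934, 0.358, 0.0], [0.358, -0.934, 0.0], [0.0, -0.0, -1.0]]
contact_force: [-1.2, 0.1, 0.1]
finger_gap: -0.0001
```

play_rows(series=[1, 0, 0, 2, 0, 0, 0, 1, 0, 0, 1, 0, 0, 0, 1, 0, 0, 0, 0, 0, 0])

```text
time: 4.5
position: [0.5639, 0.2921, 0.2529]
eef_rot: [[0.934, 0.358, 0.0], [0.358, -0.934, 0.0], [0.0, -0.0, -1.0]]
contact_force: [-0.8, -0.3, 3.0]
finger_gap: -0.0001
```

play_rows(series=[1, 0, 0, 1, 0, 0, 0, 1, 0, 0, 1, 0, 0, 0, 1, 0, 0, 0, 0, 0, 0])

```text
time: 4.8
position: [0.564, 0.292, 0.2508]
eef_rot: [[0.934, 0.358, 0.0], [0.358, -0.934, 0.0], [0.0, -0.0, -1.0]]
contact_force: [-0.3, -0.5, 3.5]
finger_gap: 0.0002
```

Contact is confirmed, with force following the button spring. I press on to the stop.

play_rows(series=[1, 0, 0, 1, 0, 0, 0, 1, 0, 0, 1, 0, 0, 0, 1, 0, 0, 0, 0, 0, 0])

```text
time: 5.1
position: [0.564, 0.2921, 0.2493]
eef_rot: [[0.934, 0.358, 0.0], [0.358, -0.934, 0.0], [0.001, 0.0, -1.0]]
contact_force: [-1.8, -1.0, 8.1]
finger_gap: 0.0002
```

play_rows(series=[1, 0, 0, 1, 0, 0, 0, 1, 0, 0, 0, 0, 0, 0, 1, 0, 0, 0, 0, 0, 0])

```text
time: 5.4
position: [0.5639, 0.2922, 0.2491]
eef_rot: [[0.934, 0.358, 0.001], [0.358, -0.934, 0.0], [0.001, 0.0, -1.0]]
contact_force: [-3.1, -3.7, 15.4]
finger_gap: 0.0002
```

The button is at its hard stop: 15 N and no further travel. Now I lift straight up, take a picture to check it sprang back, and travel to the bare cap.

play_rows(series=[1, 0, 0, -5, 0, 0, 0, 1, 0, 0, -10, 0, 0, 0, 1, 0, 0, -25, 0, 0, 0, 1, 0, 0, -35, 0, 0, 0, 1, 0, 0, -35, 0, 0, 0, 1, 0, 0, -25, 0, 0, 0, 1, 0, 0, -10, 0, 0, 0, 1, 0, 0, 0, 0, 0, 0])

```text
time: 6.2
position: [0.5639, 0.2922, 0.3938]
eef_rot: [[0.934, 0.358, 0.002], [0.358, -0.934, 0.001], [0.002, -0.0, -1.0]]
contact_force: [-0.3, 0.4, -0.4]
finger_gap: 0.0003
```

```bash
python3 d.py
python3 - <<'E'
from h import *
import cv2
s=ctrl.read_camera("side")[:,:,::-1]
r=lambda a,k:cv2.resize(a,None,fx=k,fy=k,interpolation=cv2.INTER_CUBIC)
cv2.imwrite("pics/c4.png",np.hstack([r(s[220:320,170:270],4),r(cv2.imread("pics/side0.png")[220:320,170:270],4)]))
E
```

```text
6.2 [0.5639 0.2922 0.3938] [[0.934, 0.358, 0.002], [0.358, -0.934, 0.001], [0.002, -0.0, -1.0]] [-0.29  0.35 -0.37] 0.0003454144207826975 0.1734 [  -5.   21.  -34.   86.   12.   77. -109.]
Y [0.563  0.2917 0.08  ] tool delta mm (xy) [-1.1  0.1 -0. ] tip z 0.22040529527843683
B [ 0.5142 -0.0864  0.039 ] tool delta mm (xy) [-181.8  335.8   -0.4] tip z 0.22040529527843683
```

View pics/c4.png

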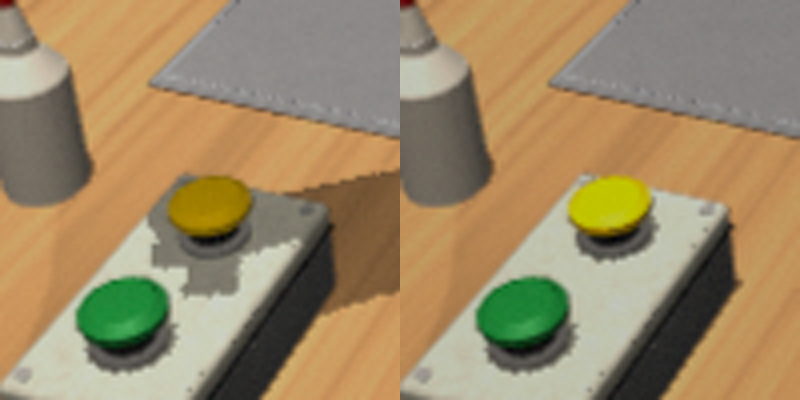

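The yellow button, at crop (210,205), is back at its original height. The green one, at (123,312), is unchanged. Next I go over the bare cap.

play_rows(series=[1, -8, 15, 0, 0, 0, 0, 1, -16, 29, 0, 0, 0, 0, 1, -20, 37, 0, 0, 0, 0, 1, -20, 37, 0, 0, 0, 0, 1, -20, 37, 0, 0, 0, 0, 1, -20, 37, 0, 0, 0, 0, 1, -20, 37, 0, 0, 0, 0, 1, -20, 37, 0, 0, 0, 0, 1, -18, 34, 0, 0, 0, 0, 1, -13, 24, 0, 0, 0, 0, 1, -7, 12, 0, 0, 0, 0, 1, 0, 0, 0, 0, 0, 0])

```text
time: 7.45
position: [0.5132, -0.0891, 0.3917]
eef_rot: [[0.935, 0.354, -0.002], [0.354, -0.935, -0.0], [-0.002, -0.001, -1.0]]
contact_force: [0.3, 0.7, -0.0]
finger_gap: 0.0001
```

play_rows(series=[1, 0, 0, 15, 0, 0, 0, 1, 0, 0, 25, 0, 0, 0, 1, 0, 0, 25, 0, 0, 0, 1, 0, 0, 25, 0, 0, 0, 1, 0, 0, 20, 0, 0, 0, 1, 0, 0, 15, 0, 0, 0, 1, 0, 0, 5, 0, 0, 0, 1, 0, 0, 0, 0, 0, 0])

```text
time: 8.25
position: [0.5139, -0.0855, 0.2621]
eef_rot: [[0.933, 0.359, -0.001], [0.359, -0.933, 0.001], [-0.001, -0.001, -1.0]]
contact_force: [-0.0, 0.2, 0.3]
finger_gap: -0.0
```

```bash
python3 d.py
python3 - <<'E'
from h import *
import cv2
s=ctrl.read_camera("side")[:,:,::-1];t=ctrl.read_camera("top")[:,:,::-1]
r=lambda a,k:cv2.resize(a,None,fx=k,fy=k,interpolation=cv2.INTER_CUBIC)
cv2.imwrite("pics/c5.png",np.hstack([r(s[150:250,260:360],4),r(t[120:220,300:400],4)]))
o=ctrl.get_obs();tip=o["position"]+o["eef_rot"][:,2]*ctrl.tip_reach
print(tip,"tip px",(proj("side",tip)-[260,150])*4,"rim",(proj("side",[*tip[:2],.039])-[260,150])*4, at("side",313.6,199.6,.039))
E
```

```text
8.25 [ 0.5139 -0.0855  0.2621] [[0.933, 0.359, -0.001], [0.359, -0.933, 0.001], [-0.001, -0.001, -1.0]] [-0.04  0.19  0.26] -2.655097557682929e-05 0.1734 [ 24.  13. -22. 110.   6.  58. -69.]
Y [0.563  0.2917 0.08  ] tool delta mm (xy) [ 1.813e+02 -3.344e+02  3.000e-01] tip z 0.08865020811066371
B [ 0.5142 -0.0864  0.039 ] tool delta mm (xy) [-0.1  0.9 -0. ] tip z 0.08865020811066371
[ 0.51455042 -0.08607471  0.08996471] tip px [216.37823748 133.24542883] rim [216.63290779 199.12398923] [ 0.51633972 -0.08651577  0.039     ]
```

View pics/c5.png

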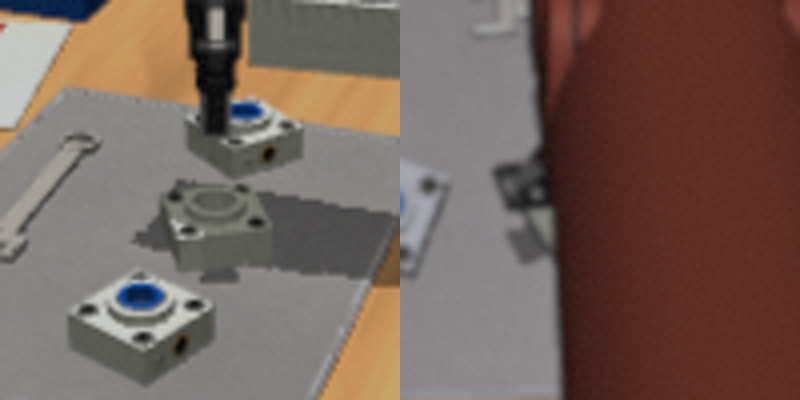

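The fingertips, at crop (215,133), are right above the bare cap's hole at (215,200), about 50 mm up. Both cameras agree within 2 mm. I lower 30 mm to hover about 20 mm above the rim.

play_rows(series=[1, 0, 0, 8, 0, 0, 0, 1, 0, 0, 10, 0, 0, 0, 1, 0, 0, 8, 0, 0, 0, 1, 0, 0, 4, 0, 0, 0, 1, 0, 0, 0, 0, 0, 0, 1, 0, 0, 0, 0, 0, 0, 1, 0, 0, 0, 0, 0, 0, 1, 0, 0, 0, 0, 0, 0, 1, 0, 0, 0, 0, 0, 0, 1, 0, 0, 0, 0, 0, 0])

```text
time: 9.35
position: [0.5141, -0.0869, 0.2329]
eef_rot: [[0.934, 0.358, 0.0], [0.358, -0.934, -0.0], [0.0, 0.0, -1.0]]
contact_force: [-0.5, 0.1, -0.3]
finger_gap: 0.0004
```

```bash
python3 d.py
python3 - <<'E'
from h import *
import cv2
s=ctrl.read_camera("side")[:,:,::-1]
cv2.imwrite("pics/c6.png",cv2.resize(s[150:250,240:360],None,fx=5,fy=5,interpolation=cv2.INTER_CUBIC))
E
```

```text
9.35 [ 0.5141 -0.0869  0.2329] [[0.934, 0.358, 0.0], [0.358, -0.934, -0.0], [0.0, 0.0, -1.0]] [-0.5   0.06 -0.28] 0.0003534884174361699 0.1734 [ 24.  15. -22. 112.   7.  54. -70.]
Y [0.563  0.2917 0.08  ] tool delta mm (xy) [ 181. -336.   -0.] tip z 0.059479872125296235
B [ 0.5142 -0.0864  0.039 ] tool delta mm (xy) [ 0.2 -0.4 -0. ] tip z 0.059479872125296235
```

View pics/c6.png

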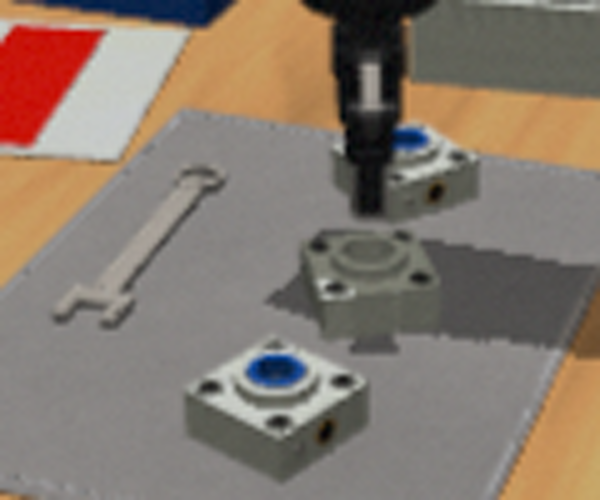

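The fingertips, at crop (369,213), hover about 20 mm over the bare boss at (369,250). Nothing is touched and the caps haven't moved. I hand the job in.

```bash
python3 -c "
from station import ctrl
print(ctrl.job_done())"
```

```text
the job is handed in; nothing more can be done
None
```

I pressed the yellow call button, let it spring back, then pointed at the cap without a seal and handed the job in at about 9.4 s of the 42 s allowed.

- **Call button:** I pressed it with the fingers shut until it hit its stop, at about 15 N with no further travel. A side picture after lifting showed it back at its starting height, with the green cancel button unchanged.
- **Which cap:** The bare one is the middle of the three. Both cameras show an empty hole there and blue rings in the two outer caps.
- **Final pose:** The fingertips point straight down about 20 mm above the rim, within about 1 mm of the middle as measured from the top camera. The side camera puts the middle about 2 mm from there. The contact force reads zero within its noise (about 0.5 N), and the caps look unmoved.
- **Disagreement:** The two cameras differed by 7–9 mm on the yellow button's y position. I used the top camera's value, and the press worked.
- **Limits of the checks:** At the end the arm blocked the top camera's view of the cap, so the last picture check was from the side only.

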